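# Put the four rechargeables of an intensive-care table on charge

### The arm

A 7-joint arm with a two-finger parallel gripper is mounted at the origin on the work surface. World frame = base frame: x ahead of the robot, y to its left, z up, the work surface at z = 0. Lengths are in m, angles in rad, forces in N, time in s.
With the tool pointing down it reaches from about 0.425 to 0.925 m from the base axis. Payload 6.8 kg.
Tool frame: the origin (TCP) lies at the very end of the fingers, on their centre line; the grasp point (between the pads) lies 19 mm behind it; z points along the fingers, y is the line along which they close (so a half turn about z gives the same grasp; the last joint's range is limited). The gripper opens to 85 mm and grips with 20 to 120 N. Pads are 22 mm wide; open, the fingers measure 114 mm over their backs; the gripper's body (76 mm by 85 mm) begins 54 mm behind the grasp point. The pads swing forward as they close: fully open they stand 13 mm farther back than shut.
Start: joints at [-1.348, 0.477, 0.022, 1.555, -0.011, 1.109, -0.083], TCP at [0.219, 0.638, 0.231] pointing down, gripper open.
Joint ranges: [-2.96, 2.96], [-0.34, 2.1], [-1.41, 1.46], [0.24, 2.44], [-1.37, 4.51], [0.17, 1.92], [-2.96, 2.96]. Speed limits (rad/s): [2.39, 2.39, 3.14, 3.14, 3.14, 3.14, 3.14].

### API

Orientations are given as a unit quaternion [w, x, y, z].
In Python, from station import telemetry, viewer, job, search_frame, cut_out gives the robot as it stands. The module is installed in compiled form; this text tells all that it offers.
- The arm moves only by the shell command python3 -m crank 'ROWS' [FORCE]. ROWS is JSON, a list of rows, each an object with "delta_rot": the turn, a rotation vector about the tool's x, y, z in degrees, a list of three; "xyz": the shift along the tool's x, y, z in m, a list of three; "fingers": the gripper command: -1 is fully open, 1 is shut, values between are in proportion. In form: [{"delta_rot": [ax, ay, az], "xyz": [dx, dy, dz], "fingers": fingers}, ...]. A call has 1 to 10 rows; each row is the pose to reach, as a shift and turn from the pose commanded when the call began, along the tool's axes at that moment; what a row does not reach only later rows make up. A row lasts 1/10 s, in which the tool goes at most 50 mm and 8.59 degrees, less where a joint would pass 70% of its speed; a pose out of reach is approached as far as the arm can. A call with a gripper value outside its range is refused whole. The fingers move at their own pace and stop on an object; FORCE is the grip in N (left out, the last holds). Time passes only in rows, so rows that repeat a pose let the fingers close. It gives the time, the measured TCP pose, the force, the opening and the grip force at its end, in the units of the state.
- telemetry.get_obs(): the state, without advancing time (a new reading comes with each control period).
- viewer.read_camera(name): name is "scene" or "top"; returns a dict with "img" (384x512x3 uint8, red, green, blue), "fx", "fy", "cx", "cy" (pixels), "origin" and "rotation" of the camera in the world. Camera axes: x right, y up, looking along -z (the intrinsics and any distortion apply to the point x, -y, -z); pixel columns grow to the right and rows downward; lengths in m; the calibration is good to about 2 mm. A picture is of the moment at which its call begins. There is no depth.
- job.hand_in(): hands the job in; it is judged then, once.
Trained networks look in the newest picture that a camera, given by its name, has taken for a name from the list of things; names that differ only in an ending like _2 or _b are one class to them, and where a whole thing is asked for, a point or a joint stands for the part that bears it (a point fixed in the world has none). Each returns a list of dicts, best first, with "score" (0 to 1); they miss things now and then, are a little off and sometimes report something else, mostly with a low value. They report only what shows in the picture. A call takes as long as a camera call. They do not tell look-alikes from the thing itself.
- search_frame(camera, thing): "pixel" ([column, row] in pixels, amid what is visible of it).
- cut_out(camera, thing): "pixels" (384x512 bool, what is visible of it) and "pixel" ([column, row] in pixels, amid what is visible of it).
The state is a dict: "t": time; "q": joint angles; "joint_vel": joint speeds; "joint_torque": joint torques, N m; "eef_pos": TCP position; "tool_rot": TCP orientation; "contact_force": force on the tool from outside, world axes, zero at the start; "torque": the same for the moment, N m; "gripper_width": opening from 0.0 (shut) to 1.0 (fully open); "grasp_force": force on a finger pad.
Only numpy, scipy, OpenCV 4.12 (cv2) and the standard library are available. Lean on these libraries where they do the work, as an engineer would, in place of code of your own. Each camera call takes 0.05 s, during which the arm holds its last target. There are 200 camera calls.

### The job

Put all four rechargeables on charge, each fully down in the charger whose bay fits it: the flat monitor pack, the small pump pack, the laryngoscope handle and the pack that is still latched in the portable ventilator, which comes free when you press the release button beside it. Either way round is fine. Set each one down without dropping it, and keep the laryngoscope handle upright, never laid down or knocked over.

Things in the scene. Friction and masses are not known exactly. Their poses are not given: they have to be found in the camera images.
- vent_pack_center (a point): Dark grey ventilator battery pack, upright block 84 long (x) x 40 wide (y) x 80 high (z) mm, 0.28 kg; point at its centre. At the start it sits in a 50 deep well in the white portable ventilator (fixed low case, 90 high, at the left), its upper 36 above the case's flat top, held by a hidden tooth. Once released it pops up 14 and stays up, to be lifted straight out, gripped across the 40.
- release_top (a point): Centre of the top face of the ventilator's release button: ridged grey square 26 x 26 mm on the case's flat top, 88 from the pack's centre along the pack's long side, 100 above the table. Pressed straight down 8 mm (6 to 8 N in all) it draws the tooth back, and the pack pops up at once; the button then springs back.
- release (a joint): Travel of that release button in m: 0 up, 0.008 fully pressed; the tooth is clear of the pack from about 0.007.
- monitor_pack_center (a point): Dark grey flat battery pack lying on the table, 116 long (x) x 50 wide (y) x 26 high (z), 0.26 kg; the point is its centre, 13 above its underside.
- pump_pack_center (a point): Dark grey short battery pack lying on the table, 60 long (x) x 44 wide (y) x 34 high (z), 0.17 kg; the point is its centre, 17 above its underside.
- scope_handle_center (a point): Steel laryngoscope handle standing upright on the table, 108 high, round: foot 36 diameter, ringed shaft 29 diameter from 14 to 90 above its underside, small hook fitting on top, 0.20 kg; the point is on its axis, 54 above its underside; z points up.
- vent_charger: Light grey desk charger for the ventilator pack, fixed on the table: deep rectangular bay with closed walls 7 thick, inside 94 (x) x 50 (y), bay floor 10 above the table, wall tops 38 above the table. Origin at the table, under the centre of the bay; x along the bay's long side, z up. A 28 high hump with a lamp lies beyond its +x end.
- monitor_charger: Light grey desk charger for the flat monitor pack, fixed: shallow bay inside 126 (x) x 60 (y), floor 10 above the table, end walls and corner lugs to 24 above the table, 6 thick; the middle 86 of each long side is open down to the floor for the fingers. Origin at the table, under the centre of the bay; x along the long side. A 28 high hump lies beyond its +x end.
- pump_charger: Light grey desk charger for the small pump pack, fixed: the same form, inside 70 (x) x 54 (y), floor 10, end walls and corner lugs to 24 above the table; the middle 46 of each long side is open down to the floor. Origin at the table, under the centre of the bay; x along the long side. A 28 high hump lies beyond its +x end.
- handle_charger: Light grey desk charger for the laryngoscope handle, fixed: upright round cup, inner diameter about 45 to 49, outer about 66, floor 12 above the table, rim 46 above the table. Origin at the table, under the cup's axis. A 28 high hump lies beyond its +x side.
Mind the look-alikes: they are no part of the job. Leave any purple look-alike of the part that bears scope_handle_center alone.

How it is judged:
By the outcome, as a careful person would: the job done as asked, in the order asked, and still so for the second after the job is handed in, with the robot touching nothing.
It also fails if it takes over 115 s, if anything falls off the work surface, if the arm or the gripper's body presses on something with over 40 N, if the wrist force passes 120 N, or if a joint passes its speed limit or range.

## Working session

There is one attempt and no reset: what is moved stays moved. The work goes in short steps, Python scripts to look and compute and a shell command to move; the robot and the scene stay as the last step left them, time stands still between calls to the robot, and variables do not carry over. Pictures are saved under pics/ and viewed, at most 14 in all, crops included, and the job is handed in when it is done.

```bash
mkdir -p pics
cat > h.py <<'E'
import numpy as np, cv2
from station import telemetry, viewer, job, search_frame, cut_out
def ray(c,px):
    d=np.array([(px[0]-c['cx'])/c['fx'],-(px[1]-c['cy'])/c['fy'],-1.0])
    return np.array(c['origin']),np.array(c['rotation'])@d
def at(c,px,z):
    o,d=ray(c,px); return o+d*(z-o[2])/d[2]
def proj(c,p):
    v=np.array(c['rotation']).T@(np.array(p)-np.array(c['origin']))
    return [c['cx']+c['fx']*v[0]/-v[2], c['cy']-c['fy']*v[1]/-v[2]]
def save(c,n,box=None,s=1):
    im=c['img'][:,:,::-1]
    if box: im=im[box[1]:box[3],box[0]:box[2]]
    cv2.imwrite('pics/'+n+'.png',cv2.resize(im,None,fx=s,fy=s,interpolation=cv2.INTER_CUBIC))
E
python3 - <<'E'
from h import *
Z=dict(vent_pack_center=.126,release_top=.1,monitor_pack_center=.026,pump_pack_center=.034,scope_handle_center=.054,vent_charger=.038,monitor_charger=.02,pump_charger=.02,handle_charger=.046)
np.set_printoptions(precision=4,suppress=True)
for n in ('top','scene'):
    c=viewer.read_camera(n); save(c,n+'0',s=1.5)
    print(n,{k:np.round(v,3).tolist() for k,v in c.items() if k!='img'})
    for k,z in Z.items():
        for r in cut_out(n,k)[:3]:
            m=r['pixels'].astype(np.uint8); 
            ys,xs=np.nonzero(m)
            if len(xs)<5: continue
            pts=np.array([at(c,p,z)[:2] for p in zip(xs,ys)],np.float32)
            rr=cv2.minAreaRect(pts)
            print(k,round(r['score'],2),np.round(r['pixel']),len(xs),'rect',np.round(rr[0],3),np.round(rr[1],3),round(rr[2],1))
print(telemetry.get_obs())
E
```

```text
top {'fx': 368.298, 'fy': 368.298, 'cx': 257.533, 'cy': 188.278, 'origin': [0.323, 0.014, 1.011], 'rotation': [0.741, 0.076, -0.072, -0.663]}Traceback (most recent call last):
  File "<stdin>", line 12, in <module>
  File "h.py", line 7, in at
    o,d=ray(c,px); return o+d*(z-o[2])/d[2]
        ~~~^^^^^^
  File "h.py", line 5, in ray
    return np.array(c['origin']),np.array(c['rotation'])@d
                                 ~~~~~~~~~~~~~~~~~~~~~~~^~
ValueError: matmul: Input operand 1 has a mismatch in its core dimension 0, with gufunc signature (n?,k),(k,m?)->(n?,m?) (size 3 is different from 4)
```

Rotation is a quaternion.

```bash
cat > fix.py <<'E'
s=open('h.py').read()
s=s.replace("np.array(c['rotation'])","rot(c)").replace("def ray","from scipy.spatial.transform import Rotation as R\ndef rot(c):\n    w,x,y,z=c['rotation']; return R.from_quat([x,y,z,w]).as_matrix()\ndef ray",1)
open('h.py','w').write(s)
E
python3 fix.py
cat > look.py <<'E'
from h import *
Z=dict(vent_pack_center=.126,release_top=.1,monitor_pack_center=.026,pump_pack_center=.034,scope_handle_center=.054,vent_charger=.038,monitor_charger=.02,pump_charger=.02,handle_charger=.046)
def look(n,keys,cam,k=3):
    for key in keys:
        z=Z[key]
        for r in cut_out(n,key)[:k]:
            ys,xs=np.nonzero(r['pixels'])
            if len(xs)<5: continue
            pts=np.array([at(cam,p,z)[:2] for p in zip(xs,ys)],np.float32)
            rr=cv2.minAreaRect(pts)
            print(key,round(r['score'],2),np.round(r['pixel']),len(xs),'rect',np.round(rr[0],3),np.round(rr[1],3),round(rr[2],1))
E
python3 - <<'E'
from look import *
for n in ('top','scene'):
    c=viewer.read_camera(n); save(c,n+'0',s=1.5)
    print(n,{k:np.round(v,3).tolist() for k,v in c.items() if k!='img'})
    look(n,Z,c)
print(telemetry.get_obs())
E
```

```text
top {'fx': 368.298, 'fy': 368.298, 'cx': 257.533, 'cy': 188.278, 'origin': [0.323, 0.014, 1.011], 'rotation': [0.741, 0.076, -0.072, -0.663]}
vent_pack_center 0.61 [150. 179.] 690 rect [0.506 0.293] [0.048 0.094] 3.4
release_top 0.45 [117. 179.] 140 rect [0.503 0.384] [0.031 0.031] 6.5
monitor_pack_center 0.92 [235. 211.] 828 rect [0.461 0.091] [0.053 0.118] 65.1
pump_pack_center 0.77 [286. 217.] 378 rect [ 0.456 -0.051] [0.062 0.046] 10.9
scope_handle_center 0.56 [340. 254.] 198 rect [ 0.376 -0.198] [0.03  0.047] 6.4
vent_charger 0.73 [344. 164.] 1137 rect [ 0.62  -0.194] [0.133 0.07 ] 11.6
monitor_charger 0.83 [239. 148.] 1456 rect [0.642 0.106] [0.166 0.073] 5.0
pump_charger 0.65 [285. 144.] 810 rect [ 0.67  -0.031] [0.064 0.111] 70.5
handle_charger 0.97 [407. 201.] 907 rect [ 0.538 -0.368] [0.076 0.095] 87.0
scene {'fx': 393.237, 'fy': 393.237, 'cx': 256.01, 'cy': 189.243, 'origin': [1.16, -0.607, 0.899], 'rotation': [0.836, 0.379, 0.156, 0.364]}
vent_pack_center 0.74 [314. 150.] 364 rect [0.524 0.284] [0.067 0.121] 3.1
vent_pack_center 0.19 [261. 191.] 507 rect [0.549 0.005] [0.
[... 722 characters left out ...]
ray([-1.34808139,  0.47699145,  0.02241224,  1.55538886, -0.01149323,
        1.10931746, -0.08308368]), 'joint_vel': array([-0.00021367,  0.00063272, -0.00097241,  0.00108043, -0.00100926,
       -0.00055305,  0.00026279]), 'joint_torque': array([-1.48911849e-04, -5.96337640e+01,  1.60679463e+00, -2.81543326e+01,
        1.26330569e-02,  1.83009841e-03,  5.19878284e-06]), 'eef_pos': array([0.2192577 , 0.63841602, 0.2313186 ]), 'tool_rot': array([-6.87051755e-08,  1.64660433e-01,  9.86350314e-01,  1.18665123e-05]), 'contact_force': array([-0.57287532, -0.36282884,  0.42545209]), 'torque': array([-0.01135303, -0.0084371 ,  0.00130126]), 'grasp_force': 0.0, 'gripper_width': 1.0008199232753474}
```

View pics/top0.png

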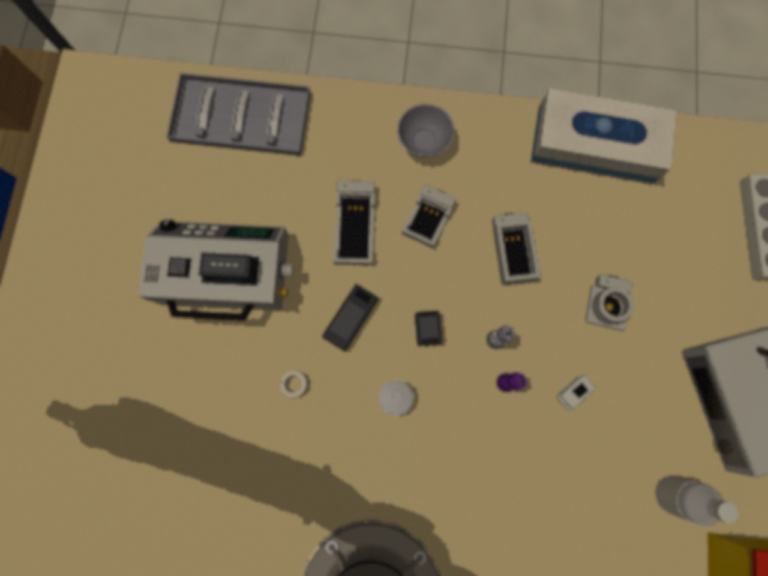

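View pics/scene0.png

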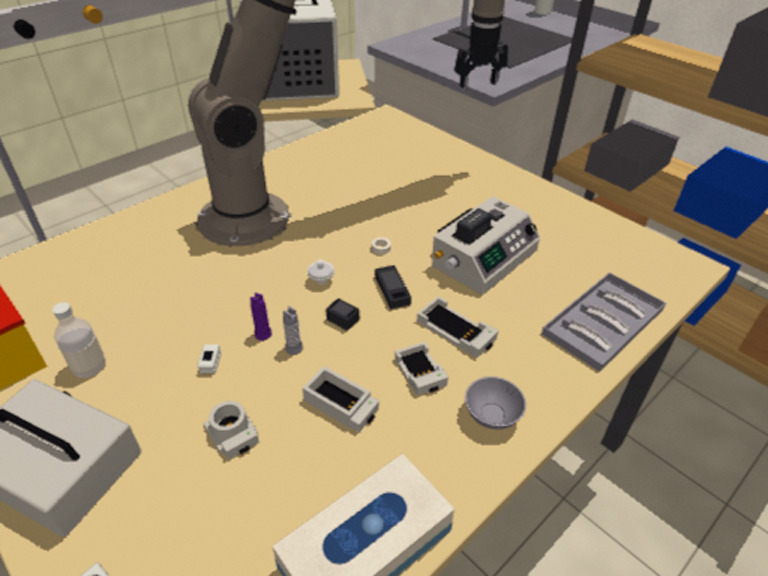

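The top view shows the ventilator at px (140,175), with its pack at (150,178) and button at (118,178). The steel handle is at (333,224) and the purple look-alike at (341,254). The four chargers run along the row y≈145–200. Next I'll fit box models to the masks in both views.

```bash
cat > fit.py <<'E'
from look import *
from scipy.optimize import minimize
def corners(x,y,a,x0,x1,w,z0,z1):
    ca,sa=np.cos(a),np.sin(a)
    return [(x+ca*u-sa*v,y+sa*u+ca*v,z) for u in(x0,x1) for v in(-w/2,w/2) for z in(z0,z1)]
def render(c,pts):
    p=np.array([proj(c,q) for q in pts],np.float32)
    S=4; h=cv2.convexHull(p)[:,0]
    m=np.zeros((384*S,512*S),np.uint8)
    cv2.fillConvexPoly(m,np.round(((h+.5)*S-.5)*16).astype(np.int32),255,shift=4)
    return cv2.resize(m,(512,384),interpolation=cv2.INTER_AREA)/255.
def fit(views,model,p0,step):
    def cost(p):
        s=0
        for c,m in views:
            r=render(c,model(p)); s+=1-np.minimum(r,m).sum()/np.maximum(r,m).sum()
        return s
    sim=np.array([p0]+[np.array(p0)+np.eye(len(p0))[i]*step[i] for i in range(len(p0))])
    r=minimize(cost,p0,method='Nelder-Mead',options=dict(initial_simplex=sim,maxiter=150,xatol=1e-4,fatol=1e-4))
    return r.x,r.fun
def box(L,W,z0,z1): return lambda p: corners(p[0],p[1],p[2],-L/2,L/2,W,z0,z1)
def chg(L,W,h): return lambda p: corners(p[0],p[1],p[2],-L/2,L/2,W,0,h)+corners(p[0],p[1],p[2],L/2,L/2+p[3],W,0,.028)
E
cat > run1.py <<'E'
from fit import *
C={n:viewer.read_camera(n) for n in('top','scene')}
d=np.deg2rad
J=dict(vent_pack_center=(box(.084,.040,.09,.126),[.506,.293,d(93)]),
 monitor_pack_center=(box(.116,.05,0,.026),[.461,.091,d(155)]),
 pump_pack_center=(box(.06,.044,0,.034),[.456,-.051,d(11)]),
 vent_charger=(chg(.108,.064,.038),[.61,-.194,d(11),.02]),
 monitor_charger=(chg(.138,.072,.024),[.63,.106,d(5),.02]),
 pump_charger=(chg(.082,.066,.024),[.66,-.031,d(-20),.02]))
ov={n:C[n]['img'].copy() for n in C}
for k,(mod,p0) in J.items():
    V=[(C[n],cut_out(n,k)[0]['pixels'].astype(float)) for n in C]
    for vs,l in((V,'both'),(V[:1],'top'),(V[1:],'scene')):
        p,f=fit(vs,mod,p0,[.01,.01,.1,.01][:len(p0)])
        print(k,l,np.round(p[:2],4),np.round(np.rad2deg(p[2]),1),np.round(p[3:],3),'cost',round(f,3))
C['top']['img'];save(C['top'],'cup',(380,170,440,230),9)
from scipy.optimize import least_squares
h=cut_out('scene','scope_handle_center')
for r in h[:2]:
    ys,xs=np.nonzero(r['pixels']); print(r['pixel'],xs.min(),xs.max(),ys.min(),ys.max(), C['scene']['img'][ys,xs].mean(0))
E
python3 run1.py
```

```text
vent_pack_center both [0.5089 0.3005] 92.4 [] cost 0.217
vent_pack_center top [0.5084 0.2982] 91.8 [] cost 0.087
vent_pack_center scene [0.51   0.3034] 94.1 [] cost 0.086
monitor_pack_center both [0.4624 0.0923] 154.5 [] cost 0.188
monitor_pack_center top [0.4622 0.0913] 155.4 [] cost 0.05
monitor_pack_center scene [0.4613 0.0948] 151.9 [] cost 0.101Traceback (most recent call last):
  File "run1.py", line 12, in <module>
    V=[(C[n],cut_out(n,k)[0]['pixels'].astype(float)) for n in C]
             ~~~~~~~~~~~~^^^
IndexError: list index out of range
```

```bash
cat > run2.py <<'E'
from fit import *
d=np.deg2rad
C={}
def get(n,k,near=None):
    for _ in range(4):
        C[n]=viewer.read_camera(n); r=cut_out(n,k)
        if near is not None: r=[q for q in r if np.hypot(*(np.array(q['pixel'])-near))<14]
        if r: return (C[n],r[0]['pixels'].astype(float))
def circ(x,y,r,z): return [(x+r*np.cos(t),y+r*np.sin(t),z) for t in np.linspace(0,6.28,25)]
hand=lambda p: circ(*p,.018,0)+circ(*p,.018,.014)+circ(*p,.0145,.09)+circ(*p,.008,.105)
J=dict(pump_pack_center=(box(.06,.044,0,.034),[.456,-.051,d(11)],None),
 vent_charger=(chg(.108,.064,.038),[.61,-.194,d(11),.02],None),
 monitor_charger=(chg(.138,.072,.024),[.63,.106,d(5),.02],None),
 pump_charger=(chg(.082,.066,.024),[.66,-.031,d(-20),.02],None),
 scope_handle_center=(hand,[.46,-.17],((333,224),(197,222))))
for k,(mod,p0,near) in J.items():
    V=[get(n,k,near and near[i]) for i,n in enumerate(('top','scene'))]
    W=[v for v in V if v]
    for vs,l in((W,'both'),(V[:1],'top'),(V[1:],'scene')):
        if not vs or vs[0] is None: continue
        p,f=fit(vs,mod,p0,[.01,.01,.1,.01][:len(p0)])
        print(k,l,np.round(p[:2],4),np.round(np.rad2deg(p[2:3]),1),np.round(p[3:],3),'cost',round(f,3))
save(C['top'],'cup',(380,170,440,230),9)
E
python3 run2.py
```

```text
pump_pack_center both [ 0.4582 -0.0503] [11.3] [] cost 0.182
pump_pack_center top [ 0.4584 -0.0508] [11.4] [] cost 0.059
pump_pack_center scene [ 0.4561 -0.0486] [13.5] [] cost 0.1
vent_charger both [ 0.6167 -0.1968] [11.9] [0.018] cost 1.045
vent_charger top [ 0.61  -0.194] [11.] [0.02] cost 1.0
vent_charger scene [ 0.6167 -0.1968] [11.9] [0.018] cost 0.045
monitor_charger both [0.6332 0.1053] [4.4] [0.016] cost 0.199
monitor_charger top [0.6327 0.1046] [5.] [0.018] cost 0.052
monitor_charger scene [0.6341 0.1076] [1.9] [0.015] cost 0.132
pump_charger both [ 0.6625 -0.029 ] [-18.6] [0.017] cost 0.152
pump_charger top [ 0.6631 -0.0304] [-18.3] [0.015] cost 0.057
pump_charger scene [ 0.6618 -0.027 ] [-20.] [0.018] cost 0.073
scope_handle_center both [ 0.4538 -0.1752] [] [] cost 0.327
scope_handle_center top [ 0.4542 -0.1765] [] [] cost 0.176
scope_handle_center scene [ 0.4514 -0.1728] [] [] cost 0.111
```

View pics/cup.png

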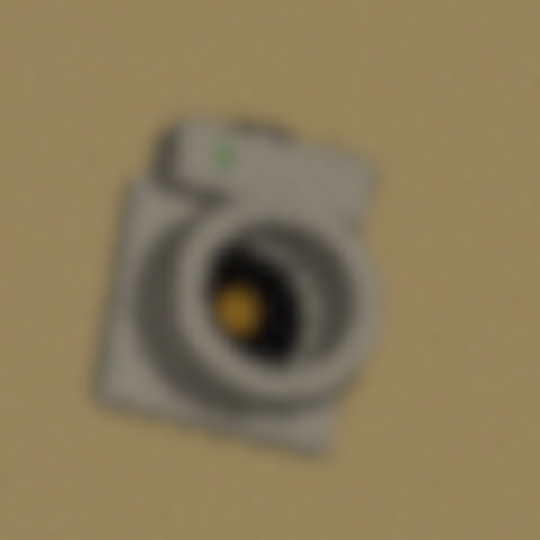

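The cup's rim centre is at about px (411.3,203.3) in the top picture and its floor contact at about (406.7,204.4). Now I'll compute the deltas to the release button.

```bash
cat > go.py <<'E'
import sys
from h import *
# usage: go.py x y z yaw(deg, tool y axis, mod 180) -> tool-frame shift and turn
x,y,z,a=map(float,sys.argv[1:5])
o=telemetry.get_obs(); w,i,j,k=o['tool_rot']; M=R.from_quat([i,j,k,w]).as_matrix()
T=np.array([x,y,z])
cy=np.rad2deg(np.arctan2(M[1,1],M[0,1])); d=(a-cy+90)%180-90
# target rotation: straight down, tool y at yaw cy+d
t=np.deg2rad(cy+d); Y=np.array([np.cos(t),np.sin(t),0]); Z=np.array([0,0,-1.]); G=np.stack([np.cross(Y,Z),Y,Z],1)
print('shift',np.round(M.T@(T-o['eef_pos']),4),'rotvec',np.round(R.from_matrix(M.T@G).as_rotvec(degrees=True),2),'t',round(o['t'],2),'pos',np.round(o['eef_pos'],4),'yaw',round(cy,1),'F',np.round(o['contact_force'],1),'w',round(o['gripper_width'],3),'g',round(o['grasp_force'],1),'q7',round(o['q'][6],2))
E
python3 go.py .505 .3875 .15 2.4
python3 - <<'E'
from h import *
c=viewer.read_camera('top'); print(at(c,(411.0,203.0),.046),at(c,(406.3,204.1),.012))
E
```

```text
shift [-0.3518 -0.1445  0.0813] rotvec [-0.   -0.   68.65] t 2.45 pos [0.2192 0.6384 0.2313] yaw 71.0 F [-0.1 -0.1 -0.6] w 0.999 g 0.0 q7 -0.08
[ 0.53311829 -0.37869668  0.046     ] [ 0.53598987 -0.37971587  0.012     ]
```

```bash
python3 -m crank '[{"delta_rot":[0,0,68.6],"xyz":[-0.352,-0.1445,0.06],"fingers":1},{"delta_rot":[0,0,68.6],"xyz":[-0.352,-0.1445,0.06],"fingers":1},{"delta_rot":[0,0,68.6],"xyz":[-0.352,-0.1445,0.06],"fingers":1},{"delta_rot":[0,0,68.6],"xyz":[-0.352,-0.1445,0.06],"fingers":1},{"delta_rot":[0,0,68.6],"xyz":[-0.352,-0.1445,0.06],"fingers":1},{"delta_rot":[0,0,68.6],"xyz":[-0.352,-0.1445,0.06],"fingers":1},{"delta_rot":[0,0,68.6],"xyz":[-0.352,-0.1445,0.06],"fingers":1},{"delta_rot":[0,0,68.6],"xyz":[-0.352,-0.1445,0.06],"fingers":1},{"delta_rot":[0,0,68.6],"xyz":[-0.352,-0.1445,0.06],"fingers":1},{"delta_rot":[0,0,68.6],"xyz":[-0.352,-0.1445,0.06],"fingers":1}]'; python3 go.py .505 .3875 .106 2.4
```

```text
t: 3.5
eef_pos: [0.5057, 0.3868, 0.1712]
tool_rot: [0.0, 0.692, 0.722, -0.0]
contact_force: [-0.1, 0.3, -0.4]
gripper_width: 0.0
grasp_force: 0.0
shift [ 0.0007 -0.0006  0.0652] rotvec [-0.01  0.01 -0.  ] t 3.5 pos [0.5057 0.3868 0.1712] yaw 2.4 F [-0.1  0.3 -0.4] w 0.0 g 0.0 q7 -0.54
```

```bash
python3 -m crank '[{"delta_rot":[0,0,0],"xyz":[0.0005,-0.0005,0.04],"fingers":1},{"delta_rot":[0,0,0],"xyz":[0.0005,-0.0005,0.065],"fingers":1},{"delta_rot":[0,0,0],"xyz":[0.0005,-0.0005,0.070],"fingers":1},{"delta_rot":[0,0,0],"xyz":[0.0005,-0.0005,0.074],"fingers":1},{"delta_rot":[0,0,0],"xyz":[0.0005,-0.0005,0.077],"fingers":1},{"delta_rot":[0,0,0],"xyz":[0.0005,-0.0005,0.079],"fingers":1},{"delta_rot":[0,0,0],"xyz":[0.0005,-0.0005,0.0795],"fingers":1},{"delta_rot":[0,0,0],"xyz":[0.0005,-0.0005,0.0795],"fingers":1}]'
python3 - <<'E'
from h import *
c=viewer.read_camera('scene'); save(c,'press',(260,90,400,210),5)
E
```

```text
t: 4.3
eef_pos: [0.5051, 0.389, 0.0928]
tool_rot: [-0.0, 0.692, 0.722, 0.001]
contact_force: [-1.0, 2.5, 3.1]
gripper_width: 0.002
grasp_force: 1.8
```

View pics/press.png

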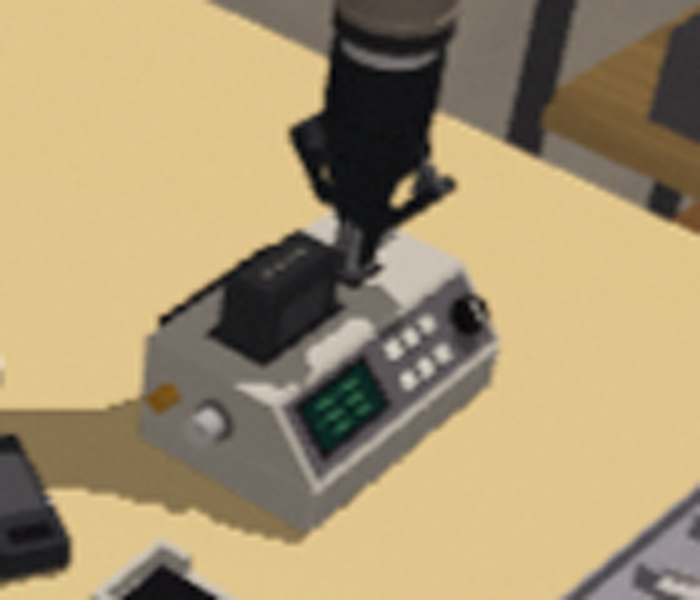

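The pack stands visibly higher now, at crop px (280,300), so it is released. I'll lift and then refit it at its raised height, along with the vent charger.

```bash
python3 -m crank '[{"delta_rot":[0,0,0],"xyz":[0,0,-0.05],"fingers":1},{"delta_rot":[0,0,0],"xyz":[0,0,-0.09],"fingers":0.5},{"delta_rot":[0,0,0],"xyz":[0,0,-0.09],"fingers":-0.46},{"delta_rot":[0,0,0],"xyz":[0,0,-0.09],"fingers":-0.46}]'
cat > run3.py <<'E'
from fit import *
d=np.deg2rad
C={n:viewer.read_camera(n) for n in('top','scene')}
for k,mod,p0 in(('vent_pack_center',box(.084,.040,.09,.140),[.507,.299,d(92)]),('vent_charger',chg(.108,.064,.038),[.615,-.196,d(11),.018])):
    V=[]
    for n in C:
        for r in cut_out(n,k):
            px=proj(C[n],[p0[0],p0[1],.1 if len(p0)==3 else .02])
            print(n,k,r['score'],r['pixel'],np.round(px))
            if np.hypot(*(np.array(r['pixel'])-px))<15: V.append((C[n],r['pixels'].astype(float))); break
    for vs in [V]+[[v] for v in V]:
        p,f=fit(vs,mod,p0,[.01,.01,.1,.01][:len(p0)]); print(k,np.round(p[:2],4),np.round(np.rad2deg(p[2:3]),1),p[3:],round(f,3))
E
python3 run3.py; python3 go.py .5085 .2995 .170 2.3
```

```text
t: 4.75
eef_pos: [0.5055, 0.3876, 0.1826]
tool_rot: [0.0, 0.692, 0.722, 0.001]
contact_force: [0.1, -0.0, -0.2]
gripper_width: 0.505
grasp_force: 0.0
top vent_pack_center 0.65 [147.5, 178.7] [152. 180.]
scene vent_pack_center 0.75 [311.7, 149.1] [314. 152.]
vent_pack_center [0.5096 0.2998] [94.4] [] 0.194
vent_pack_center [0.5088 0.2984] [94.1] [] 0.068
vent_pack_center [0.5096 0.3053] [97.1] [] 0.059
top vent_charger 0.9 [343.7, 165.8] [342. 169.]
scene vent_charger 0.66 [228.1, 264.6] [224. 263.]
vent_charger [ 0.6163 -0.1986] [12.7] [0.01924524] 0.095
vent_charger [ 0.6163 -0.1994] [12.7] [0.01916044] 0.034
vent_charger [ 0.6155 -0.1973] [12.4] [0.01890438] 0.045
shift [-0.088   0.0006  0.0106] rotvec [-0.09  0.1   0.14] t 5.05 pos [0.5042 0.3874 0.1805] yaw 2.4 F [ 0.1 -0.8 -0.1] w 0.73 g 0.0 q7 -0.54
```

```bash
python3 -m crank '[{"delta_rot":[0,0,-1],"xyz":[-0.05,0.004,0],"fingers":-0.46},{"delta_rot":[0,0,-1],"xyz":[-0.0875,0.004,0.0],"fingers":-0.46},{"delta_rot":[0,0,-1],"xyz":[-0.0875,0.004,0.02],"fingers":-0.46},{"delta_rot":[0,0,-1],"xyz":[-0.0875,0.004,0.05],"fingers":-0.46},{"delta_rot":[0,0,-1],"xyz":[-0.0875,0.004,0.075],"fingers":-0.46},{"delta_rot":[0,0,-1],"xyz":[-0.0875,0.004,0.075],"fingers":-0.46},{"delta_rot":[0,0,-1],"xyz":[-0.0875,0.004,0.075],"fingers":0.5},{"delta_rot":[0,0,-1],"xyz":[-0.0875,0.004,0.075],"fingers":1},{"delta_rot":[0,0,-1],"xyz":[-0.0875,0.004,0.075],"fingers":1},{"delta_rot":[0,0,-1],"xyz":[-0.0875,0.004,0.075],"fingers":1}]' 40;  python3 go.py .509 .3 .2 3.5
```

```text
t: 6.05
eef_pos: [0.5127, 0.3009, 0.1078]
tool_rot: [0.0, 0.685, 0.728, 0.001]
contact_force: [-0.6, -1.6, 2.4]
gripper_width: 0.463
grasp_force: 42.2
shift [-0.0006 -0.0037 -0.0922] rotvec [ 0.05 -0.04 -0.05] t 6.05 pos [0.5127 0.3009 0.1078] yaw 3.5 F [-0.6 -1.6  2.4] w 0.463 g 42.2 q7 -0.37
```

```bash
python3 -m crank '[{"delta_rot":[0,0,0],"xyz":[0,0,-0.03],"fingers":1},{"delta_rot":[0,0,0],"xyz":[0,0,-0.07],"fingers":1},{"delta_rot":[0,0,0],"xyz":[0,0,-0.1],"fingers":1},{"delta_rot":[0,0,0],"xyz":[0,0,-0.1],"fingers":1}]';  python3 go.py .6163 -.1986 .2 -77.3
```

```text
t: 6.45
eef_pos: [0.5153, 0.3021, 0.2118]
tool_rot: [0.001, 0.686, 0.728, 0.005]
contact_force: [0.9, 0.1, -2.0]
gripper_width: 0.462
grasp_force: 41.5
shift [-0.5058  0.0709  0.0096] rotvec [ 0.15 -0.57 80.72] t 6.45 pos [0.5153 0.3021 0.2118] yaw 3.4 F [ 0.9  0.1 -2. ] w 0.462 g 41.5 q7 -0.42
```

```bash
python3 -m crank '[{"delta_rot":[0,0,80],"xyz":[-0.505,0.07,0],"fingers":1},{"delta_rot":[0,0,80],"xyz":[-0.505,0.07,0],"fingers":1},{"delta_rot":[0,0,80],"xyz":[-0.505,0.07,0],"fingers":1},{"delta_rot":[0,0,80],"xyz":[-0.505,0.07,0],"fingers":1},{"delta_rot":[0,0,80],"xyz":[-0.505,0.07,0],"fingers":1},{"delta_rot":[0,0,80],"xyz":[-0.505,0.07,0],"fingers":1},{"delta_rot":[0,0,80],"xyz":[-0.505,0.07,0],"fingers":1},{"delta_rot":[0,0,80],"xyz":[-0.505,0.07,0],"fingers":1},{"delta_rot":[0,0,80],"xyz":[-0.505,0.07,0],"fingers":1},{"delta_rot":[0,0,80],"xyz":[-0.505,0.07,0],"fingers":1}]';python3 -m crank '[{"delta_rot":[0,0,0],"xyz":[0,0,0.05],"fingers":1},{"delta_rot":[0,0,0],"xyz":[0,0,0.05],"fingers":1},{"delta_rot":[0,0,0],"xyz":[0,0,0.05],"fingers":1},{"delta_rot":[0,0,0],"xyz":[0,0,0.05],"fingers":1}]'; python3 go.py .6163 -.1986 .058 -77.3
```

```text
t: 7.45
eef_pos: [0.6106, -0.191, 0.2057]
tool_rot: [-0.0, 0.993, 0.115, -0.0]
contact_force: [0.6, -0.0, -2.5]
gripper_width: 0.463
grasp_force: 41.4
t: 7.85
eef_pos: [0.6117, -0.189, 0.158]
tool_rot: [0.0, 0.993, 0.118, 0.001]
contact_force: [0.1, -0.1, -3.3]
gripper_width: 0.462
grasp_force: 42.3
shift [0.002  0.0103 0.1   ] rotvec [ 0.04 -0.1   0.83] t 7.85 pos [ 0.6117 -0.189   0.158 ] yaw -76.5 F [ 0.1 -0.1 -3.3] w 0.462 g 42.3 q7 -0.72
```

```bash
python3 -m crank '[{"delta_rot":[0,0,0.8],"xyz":[0.002,0.0103,0.03],"fingers":1},{"delta_rot":[0,0,0.8],"xyz":[0.002,0.0103,0.053],"fingers":1},{"delta_rot":[0,0,0.8],"xyz":[0.002,0.0103,0.053],"fingers":1},{"delta_rot":[0,0,0.8],"xyz":[0.002,0.0103,0.053],"fingers":1}]'; python3 go.py .6163 -.1986 .058 -77.3;python3 - <<'E'
from h import *
for n,b in(('scene',(165,190,285,310)),('top',(300,120,390,210))):
    c=viewer.read_camera(n); save(c,'vc_'+n,b,5)
E
```

```text
t: 8.25
eef_pos: [0.616, -0.1987, 0.1053]
tool_rot: [0.0, 0.994, 0.111, 0.001]
contact_force: [0.1, -0.6, -2.4]
gripper_width: 0.464
grasp_force: 42.2
shift [ 0.0002 -0.      0.0473] rotvec [ 0.03 -0.09  0.02] t 8.25 pos [ 0.616  -0.1987  0.1053] yaw -77.3 F [ 0.1 -0.6 -2.4] w 0.464 g 42.2 q7 -0.69
```

View pics/vc_scene.png

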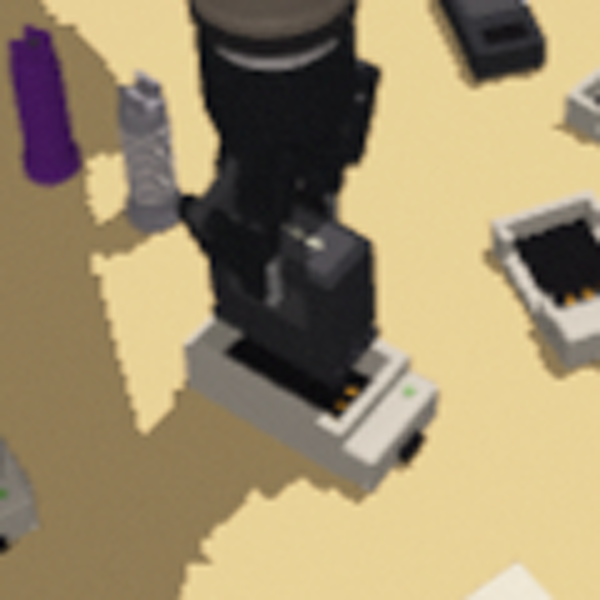

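The pack hangs over the bay, with its bottom corners at about scene px (233.5,264) and (240,258). I'll compare those with the projected model.

Run:
```python
from fit import *
c=viewer.read_camera('scene')
P=corners(.6160,-.1987,np.deg2rad(12.7),-.042,.042,.04,.0575,.1375)
for p in P: print(np.round(p,3),np.round((np.array(proj(c,p))-[165,190]+.5)*5))
m=[r for r in cut_out('scene','vent_pack_center')]
print([(r['pixel'],r['score']) for r in m])
```

```text
[ 0.579 -0.227  0.058] [210. 319.]
[ 0.579 -0.227  0.138] [200. 220.]
[ 0.571 -0.188  0.058] [256. 273.]
[ 0.571 -0.188  0.138] [248. 174.]
[ 0.661 -0.209  0.058] [335. 391.]
[ 0.661 -0.209  0.138] [330. 292.]
[ 0.653 -0.17   0.058] [379. 341.]
[ 0.653 -0.17   0.138] [377. 242.]
[([225.9, 251.1], 0.8), ([198.2, 218.4], 0.46), ([153.3, 286.3], 0.45)]
```

Visible corners agree within about 1 px (the near one blends with the dark bay), so I'll lower it.

```bash
python3 -m crank '[{"delta_rot":[0,0,0],"xyz":[0,0,0.015],"fingers":1},{"delta_rot":[0,0,0],"xyz":[0,0,0.022],"fingers":1},{"delta_rot":[0,0,0],"xyz":[0,0,0.026],"fingers":1},{"delta_rot":[0,0,0],"xyz":[0,0,0.030],"fingers":1},{"delta_rot":[0,0,0],"xyz":[0,0,0.034],"fingers":1},{"delta_rot":[0,0,0],"xyz":[0,0,0.034],"fingers":1}]'; python3 go.py .6163 -.1986 .058 -77.3
```

```text
t: 9.05
eef_pos: [0.6147, -0.1991, 0.0691]
tool_rot: [-0.0, 0.994, 0.11, -0.0]
contact_force: [-0.6, -0.9, -2.8]
gripper_width: 0.466
grasp_force: 42.2
shift [ 0.0016 -0.0001  0.0111] rotvec [-0.02  0.05 -0.06] t 9.05 pos [ 0.6147 -0.1991  0.0691] yaw -77.4 F [-0.6 -0.9 -2.8] w 0.466 g 42.2 q7 -0.66
```

```bash
python3 -m crank '[{"delta_rot":[0,0,0],"xyz":[0.001,0,0.005],"fingers":1},{"delta_rot":[0,0,0],"xyz":[0.001,0,0.008],"fingers":1},{"delta_rot":[0,0,0],"xyz":[0.001,0,0.0105],"fingers":1},{"delta_rot":[0,0,0],"xyz":[0.001,0,0.0115],"fingers":1},{"delta_rot":[0,0,0],"xyz":[0.001,0,0.0115],"fingers":1}]'; python3 go.py .6163 -.1986 .058 -77.3
```

```text
t: 9.55
eef_pos: [0.6161, -0.1986, 0.0594]
tool_rot: [-0.001, 0.994, 0.11, 0.0]
contact_force: [-3.9, 2.9, 7.6]
gripper_width: 0.455
grasp_force: 41.4
shift [0.0002 0.     0.0014] rotvec [-0.07 -0.03 -0.05] t 9.55 pos [ 0.6161 -0.1986  0.0594] yaw -77.3 F [-3.9  2.9  7.6] w 0.455 g 41.4 q7 -0.65
```

```bash
python3 -m crank '[{"delta_rot":[0,0,0],"xyz":[0,0,0],"fingers":-0.3},{"delta_rot":[0,0,0],"xyz":[0,0,0],"fingers":-0.5},{"delta_rot":[0,0,0],"xyz":[0,0,0],"fingers":-0.5},{"delta_rot":[0,0,0],"xyz":[0,0,-0.03],"fingers":-0.5},{"delta_rot":[0,0,0],"xyz":[0,0,-0.07],"fingers":-0.5},{"delta_rot":[0,0,0],"xyz":[0,0,-0.12],"fingers":-0.5},{"delta_rot":[0,0,0],"xyz":[0,0,-0.12],"fingers":-0.5}]'; python3 go.py .4625 .093 .1 64.5
```

```text
t: 10.25
eef_pos: [0.6196, -0.2015, 0.1852]
tool_rot: [0.002, 0.994, 0.11, 0.005]
contact_force: [1.2, 0.2, 0.1]
gripper_width: 0.751
grasp_force: 0.0
shift [-0.0899 -0.3221  0.0825] rotvec [ 0.11 -0.66 38.09] t 10.25 pos [ 0.6196 -0.2015  0.1852] yaw -77.4 F [1.2 0.2 0.1] w 0.751 g 0.0 q7 -0.74
```

```bash
python3 go.py .454 -.175 .17 -77.4
python3 - <<'E'
from h import *
for n in('top','scene'):
    c=viewer.read_camera(n); save(c,'v2_'+n,s=1.5)
E
```

```text
shift [-0.156  -0.062   0.0133] rotvec [ 0.31 -0.57 -0.  ] t 10.25 pos [ 0.6196 -0.2015  0.1852] yaw -77.4 F [1.2 0.2 0.1] w 0.751 g 0.0 q7 -0.74
```

View pics/v2_scene.png

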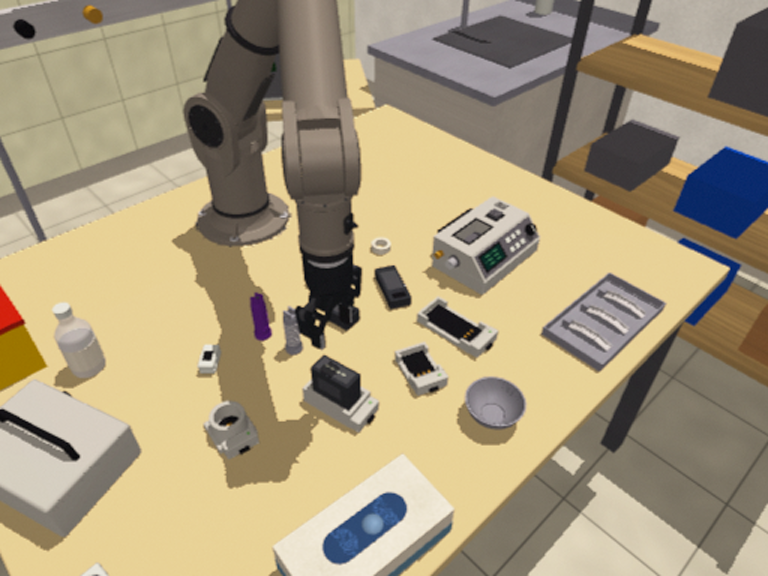

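The vent pack sits down in its charger at px (337,382) of the 1.5× picture. Next is the handle.

```bash
python3 -m crank '[{"delta_rot":[0,0,0],"xyz":[-0.05,-0.02,0],"fingers":-1},{"delta_rot":[0,0,0],"xyz":[-0.1,-0.04,0],"fingers":-1},{"delta_rot":[0,0,0],"xyz":[-0.15,-0.062,0],"fingers":-1},{"delta_rot":[0,0,0],"xyz":[-0.156,-0.062,0],"fingers":-1},{"delta_rot":[0,0,0],"xyz":[-0.156,-0.062,0.01],"fingers":-1},{"delta_rot":[0,0,0],"xyz":[-0.156,-0.062,0.01],"fingers":-1}]'; python3 go.py .454 -.175 .057 -77.4
```

```text
t: 10.95
eef_pos: [0.4498, -0.1717, 0.1668]
tool_rot: [-0.0, 0.994, 0.111, -0.001]
contact_force: [0.2, 0.0, -0.3]
gripper_width: 1.002
grasp_force: 0.0
shift [0.0036 0.0042 0.1098] rotvec [-0.05  0.11  0.09] t 10.95 pos [ 0.4498 -0.1717  0.1668] yaw -77.3 F [ 0.2  0.  -0.3] w 1.002 g 0.0 q7 -0.77
```

```bash
python3 -m crank '[{"delta_rot":[0,0,0],"xyz":[0.0036,0.0042,0.01],"fingers":-1},{"delta_rot":[0,0,0],"xyz":[0.0036,0.0042,0.04],"fingers":-1},{"delta_rot":[0,0,0],"xyz":[0.0036,0.0042,0.07],"fingers":-1},{"delta_rot":[0,0,0],"xyz":[0.0036,0.0042,0.1],"fingers":-1},{"delta_rot":[0,0,0],"xyz":[0.0036,0.0042,0.108],"fingers":-1},{"delta_rot":[0,0,0],"xyz":[0.0036,0.0042,0.108],"fingers":-1}]';  python3 go.py .454 -.175 .057 -77.4;python3 - <<'E'
from h import *
c=viewer.read_camera('scene'); save(c,'hg',(150,160,250,260),6)
E
```

```text
t: 11.55
eef_pos: [0.4544, -0.1764, 0.0588]
tool_rot: [0.0, 0.994, 0.11, -0.002]
contact_force: [0.4, 0.0, 0.9]
gripper_width: 1.001
grasp_force: 0.0
shift [-0.0001 -0.0014  0.0018] rotvec [-0.01  0.18  0.02] t 11.55 pos [ 0.4544 -0.1764  0.0588] yaw -77.4 F [0.4 0.  0.9] w 1.001 g 0.0 q7 -0.58
```

View pics/hg.png

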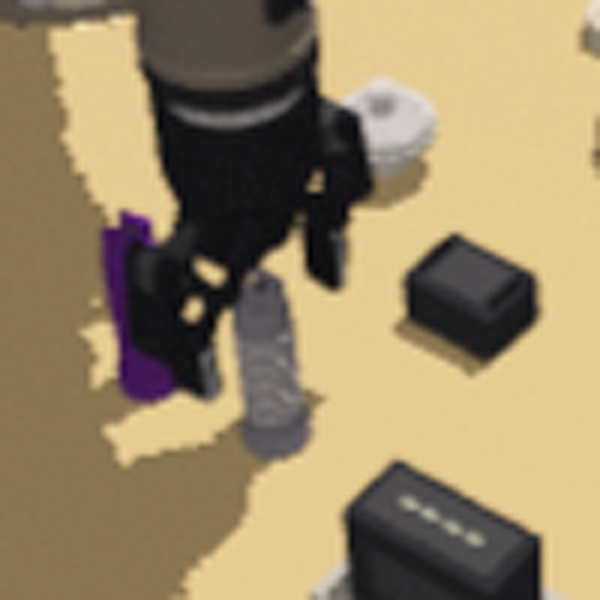

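The fingertips straddle the shaft: their midpoint at crop (272,338) matches the shaft. I'll close slowly.

```bash
python3 -m crank '[{"delta_rot":[0,0,0],"xyz":[0,0,0],"fingers":-0.2},{"delta_rot":[0,0,0],"xyz":[0,0,0],"fingers":0.2},{"delta_rot":[0,0,0],"xyz":[0,0,0],"fingers":0.5},{"delta_rot":[0,0,0],"xyz":[0,0,0],"fingers":1},{"delta_rot":[0,0,0],"xyz":[0,0,0],"fingers":1},{"delta_rot":[0,0,0],"xyz":[0,0,0],"fingers":1},{"delta_rot":[0,0,0],"xyz":[0,0,-0.02],"fingers":1},{"delta_rot":[0,0,0],"xyz":[0,0,-0.06],"fingers":1},{"delta_rot":[0,0,0],"xyz":[0,0,-0.08],"fingers":1},{"delta_rot":[0,0,0],"xyz":[0,0,-0.08],"fingers":1}]' 35;  python3 go.py .535 -.3785 .15 -77.4
```

```text
t: 12.6
eef_pos: [0.4563, -0.1763, 0.1425]
tool_rot: [0.0, 0.994, 0.11, 0.002]
contact_force: [-0.2, 0.6, -3.1]
gripper_width: 0.326
grasp_force: 35.4
shift [ 0.0326  0.2146 -0.0071] rotvec [ 0.07 -0.27  0.06] t 12.6 pos [ 0.4563 -0.1763  0.1425] yaw -77.3 F [-0.2  0.6 -3.1] w 0.326 g 35.4 q7 -0.7
```

```bash
python3 -m crank '[{"delta_rot":[0,0,0],"xyz":[0.006,0.04,0],"fingers":1},{"delta_rot":[0,0,0],"xyz":[0.012,0.08,0],"fingers":1},{"delta_rot":[0,0,0],"xyz":[0.018,0.12,0],"fingers":1},{"delta_rot":[0,0,0],"xyz":[0.024,0.16,0],"fingers":1},{"delta_rot":[0,0,0],"xyz":[0.03,0.2,0],"fingers":1},{"delta_rot":[0,0,0],"xyz":[0.0326,0.2146,0],"fingers":1},{"delta_rot":[0,0,0],"xyz":[0.0326,0.2146,0],"fingers":1},{"delta_rot":[0,0,0],"xyz":[0.0326,0.2146,0],"fingers":1}]';  python3 go.py .535 -.3785 .125 -77.4
python3 - <<'E'
from h import *
a=viewer.read_camera('scene'); b=viewer.read_camera('top')
save(a,'cs',(100,200,220,320),5); save(b,'ct',(360,150,460,250),5)
i=cv2.hconcat([cv2.imread('pics/cs.png')[:500],cv2.imread('pics/ct.png')])[:, :1100]
cv2.imwrite('pics/cc.png',cv2.resize(i,(800,int(800*i.shape[0]/i.shape[1]))))
E
```

```text
t: 13.4
eef_pos: [0.5325, -0.3772, 0.1386]
tool_rot: [-0.001, 0.994, 0.11, -0.001]
contact_force: [-0.8, 0.6, -2.7]
gripper_width: 0.331
grasp_force: 35.7
shift [0.0021 0.0019 0.0136] rotvec [-0.14  0.1   0.03] t 13.4 pos [ 0.5325 -0.3772  0.1386] yaw -77.4 F [-0.8  0.6 -2.7] w 0.331 g 35.7 q7 -0.4
```

View pics/cc.png

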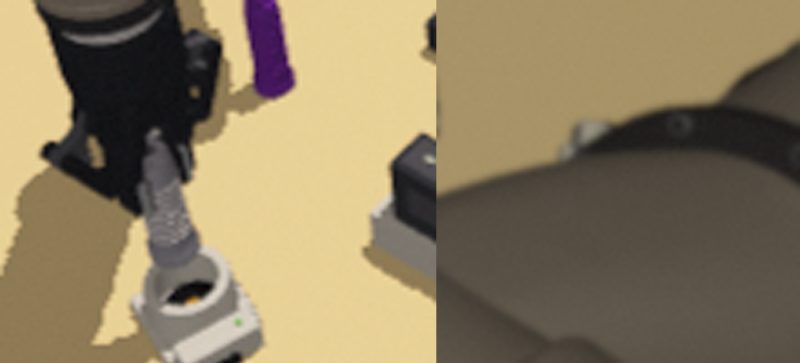

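The handle hangs upright above the cup, in scene only. I'll overlay the predicted rim and foot circles to check alignment.

```bash
python3 -m crank '[{"delta_rot":[0,0,0],"xyz":[0.0021,0.0019,0.01],"fingers":1},{"delta_rot":[0,0,0],"xyz":[0.0021,0.0019,0.0185],"fingers":1},{"delta_rot":[0,0,0],"xyz":[0.0021,0.0019,0.0185],"fingers":1}]';  python3 go.py .535 -.3785 .12 -77.4
python3 - <<'E'
from h import *
c=viewer.read_camera('scene'); x0,y0,s=125,235,10
im=cv2.resize(c['img'][y0:y0+60,x0:x0+60,::-1],None,fx=s,fy=s,interpolation=cv2.INTER_CUBIC)
o=telemetry.get_obs()['eef_pos']; print(o)
def ring(x,y,z,r,col):
    p=np.array([proj(c,(x+r*np.cos(t),y+r*np.sin(t),z)) for t in np.linspace(0,6.3,60)])
    cv2.polylines(im,[np.int32((p-[x0,y0]+.5)*s)],False,col,1)
ring(.535,-.3785,.046,.033,(0,0,255)); ring(.535,-.3785,.046,.0235,(0,0,255))
ring(o[0],o[1],o[2]-.058,.018,(0,255,0)); ring(o[0],o[1],o[2]-.044,.018,(0,255,0))
cv2.imwrite('pics/ov.png',im)
E
```

```text
t: 13.8
eef_pos: [0.5353, -0.378, 0.1199]
tool_rot: [-0.001, 0.994, 0.111, -0.001]
contact_force: [0.6, 0.3, -1.9]
gripper_width: 0.325
grasp_force: 35.7
shift [-0.0004  0.0005 -0.0001] rotvec [-0.14  0.11  0.1 ] t 13.8 pos [ 0.5353 -0.378   0.1199] yaw -77.3 F [ 0.6  0.3 -1.9] w 0.325 g 35.7 q7 -0.39
[ 0.53548509 -0.37854368  0.12064494]
```

View pics/ov.png

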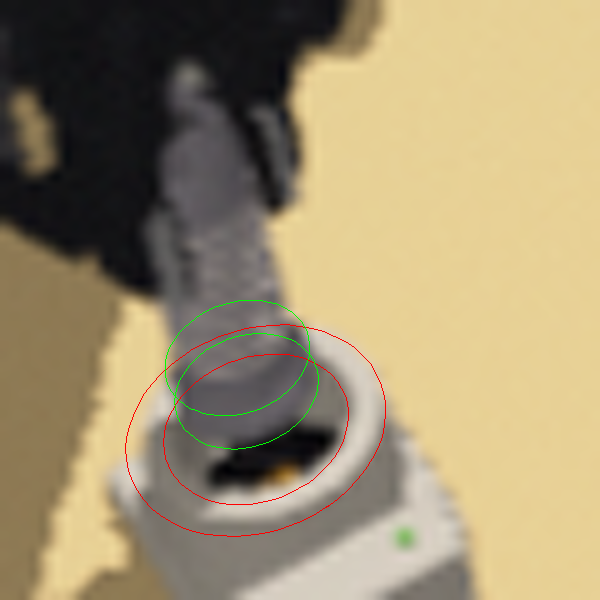

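Relative to the foot, the rim needs about 2 mm toward +y, so I'll apply that and lower.

```bash
python3 -m crank '[{"delta_rot":[0,0,0],"xyz":[0.001,-0.0018,0.004],"fingers":1},{"delta_rot":[0,0,0],"xyz":[0.001,-0.0018,0.012],"fingers":1},{"delta_rot":[0,0,0],"xyz":[0.001,-0.0018,0.018],"fingers":1},{"delta_rot":[0,0,0],"xyz":[0.001,-0.0018,0.024],"fingers":1},{"delta_rot":[0,0,0],"xyz":[0.001,-0.0018,0.028],"fingers":1},{"delta_rot":[0,0,0],"xyz":[0.001,-0.0018,0.028],"fingers":1}]';  python3 go.py .5358 -.3765 .07 -77.4
```

```text
t: 14.45
eef_pos: [0.5361, -0.3773, 0.0929]
tool_rot: [-0.0, 0.994, 0.11, -0.001]
contact_force: [0.7, 1.0, -2.4]
gripper_width: 0.327
grasp_force: 35.7
shift [-0.0001 -0.0008  0.023 ] rotvec [-0.05  0.06  0.04] t 14.45 pos [ 0.5361 -0.3773  0.0929] yaw -77.4 F [ 0.7  1.  -2.4] w 0.327 g 35.7 q7 -0.37
```

```bash
python3 -m crank '[{"delta_rot":[0,0,0],"xyz":[0,-0.0005,0.008],"fingers":1},{"delta_rot":[0,0,0],"xyz":[0,-0.0005,0.015],"fingers":1},{"delta_rot":[0,0,0],"xyz":[0,-0.0005,0.020],"fingers":1},{"delta_rot":[0,0,0],"xyz":[0,-0.0005,0.022],"fingers":1},{"delta_rot":[0,0,0],"xyz":[0,-0.0005,0.0235],"fingers":1},{"delta_rot":[0,0,0],"xyz":[0,-0.0005,0.0235],"fingers":1}]';  python3 go.py .5358 -.3765 .07 -77.4
```

```text
t: 15.05
eef_pos: [0.5368, -0.3771, 0.0731]
tool_rot: [-0.001, 0.994, 0.11, 0.001]
contact_force: [-6.8, 6.3, 21.4]
gripper_width: 0.325
grasp_force: 38.3
shift [-0.0008 -0.0008  0.0031] rotvec [-0.08 -0.12  0.03] t 15.05 pos [ 0.5368 -0.3771  0.0731] yaw -77.4 F [-6.8  6.3 21.4] w 0.325 g 38.3 q7 -0.36
```

```bash
python3 -m crank '[{"delta_rot":[0,0,0],"xyz":[0,0,-0.0015],"fingers":1},{"delta_rot":[0,0,0],"xyz":[0,0,-0.0015],"fingers":1}]';  python3 go.py .5358 -.3765 .07 -77.4; python3 -m crank '[{"delta_rot":[0,0,0],"xyz":[0,0,0],"fingers":0.2},{"delta_rot":[0,0,0],"xyz":[0,0,0],"fingers":0.1},{"delta_rot":[0,0,0],"xyz":[0,0,0],"fingers":-0.2},{"delta_rot":[0,0,0],"xyz":[0,0,0],"fingers":-0.4}]'
python3 - <<'E'
from h import *
c=viewer.read_camera('scene'); save(c,'hc',(120,200,200,300),6)
E
```

```text
t: 15.25
eef_pos: [0.5366, -0.377, 0.0731]
tool_rot: [-0.0, 0.994, 0.11, 0.0]
contact_force: [-3.3, 4.4, 12.0]
gripper_width: 0.331
grasp_force: 37.1
shift [-0.0006 -0.0007  0.0031] rotvec [-0.04 -0.06  0.04] t 15.25 pos [ 0.5366 -0.377   0.0731] yaw -77.4 F [-3.3  4.4 12. ] w 0.331 g 37.1 q7 -0.36
t: 15.65
eef_pos: [0.5364, -0.3772, 0.0716]
tool_rot: [0.0, 0.994, 0.11, -0.0]
contact_force: [-0.5, 0.1, 0.4]
gripper_width: 0.697
grasp_force: 0.0
```

View pics/hc.png

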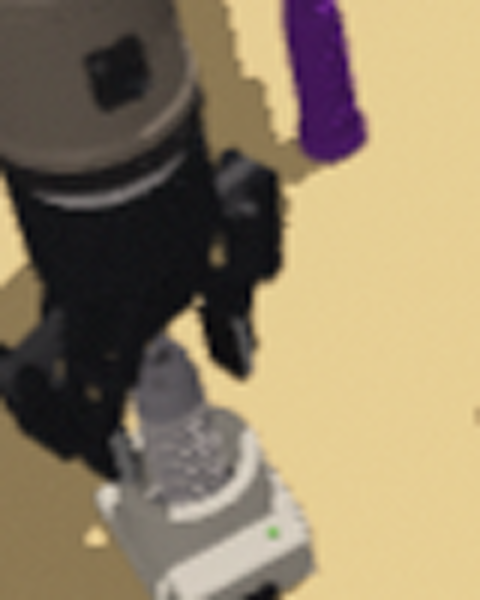

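The handle stands upright inside the cup. I'll lift clear and head to the pump pack.

```bash
python3 -m crank '[{"delta_rot":[0,0,0],"xyz":[0,0,-0.02],"fingers":-0.6},{"delta_rot":[0,0,0],"xyz":[0,0,-0.06],"fingers":-0.6},{"delta_rot":[0,0,0],"xyz":[0,0,-0.1],"fingers":-0.6},{"delta_rot":[0,0,0],"xyz":[0,0,-0.12],"fingers":-0.6},{"delta_rot":[0,0,0],"xyz":[0,0,-0.12],"fingers":-0.6}]';  python3 go.py .458 -.0505 .15 -78.5
```

```text
t: 16.2
eef_pos: [0.5378, -0.3787, 0.1954]
tool_rot: [0.002, 0.994, 0.11, 0.002]
contact_force: [0.1, 0.1, -1.2]
gripper_width: 0.803
grasp_force: 0.0
shift [-0.0063 -0.3379  0.0439] rotvec [ 0.24 -0.26  1.13] t 16.2 pos [ 0.5378 -0.3787  0.1954] yaw -77.4 F [ 0.1  0.1 -1.2] w 0.803 g 0.0 q7 -0.44
```

```bash
python3 -m crank '[{"delta_rot":[0,0,1],"xyz":[-0.006,-0.338,0],"fingers":-0.8},{"delta_rot":[0,0,1],"xyz":[-0.006,-0.338,0],"fingers":-0.8},{"delta_rot":[0,0,1],"xyz":[-0.006,-0.338,0],"fingers":-0.8},{"delta_rot":[0,0,1],"xyz":[-0.006,-0.338,0],"fingers":-0.8},{"delta_rot":[0,0,1],"xyz":[-0.006,-0.338,0],"fingers":-0.8},{"delta_rot":[0,0,1],"xyz":[-0.006,-0.338,0],"fingers":-0.8},{"delta_rot":[0,0,1],"xyz":[-0.006,-0.338,0],"fingers":-0.8},{"delta_rot":[0,0,1],"xyz":[-0.006,-0.338,0.05],"fingers":-0.8},{"delta_rot":[0,0,1],"xyz":[-0.006,-0.338,0.08],"fingers":-0.8},{"delta_rot":[0,0,1],"xyz":[-0.006,-0.338,0.08],"fingers":-0.8}]';  python3 go.py .458 -.0505 .008 -78.5
```

```text
t: 17.2
eef_pos: [0.4531, -0.0477, 0.1086]
tool_rot: [0.0, 0.995, 0.102, -0.004]
contact_force: [0.2, -0.5, 0.4]
gripper_width: 0.903
grasp_force: 0.0
shift [0.005  0.0037 0.1005] rotvec [-0.01  0.45  0.24] t 17.2 pos [ 0.4531 -0.0477  0.1086] yaw -78.3 F [ 0.2 -0.5  0.4] w 0.903 g 0.0 q7 -0.96
```

```bash
python3 -m crank '[{"delta_rot":[0,0,0.2],"xyz":[0.002,0.002,0.03],"fingers":-0.8},{"delta_rot":[0,0,0.2],"xyz":[0.002,0.002,0.055],"fingers":-0.8},{"delta_rot":[0,0,0.2],"xyz":[0.002,0.002,0.06],"fingers":-0.8},{"delta_rot":[0,0,0.2],"xyz":[0.002,0.002,0.06],"fingers":-0.8},{"delta_rot":[0,0,0.2],"xyz":[0.002,0.002,0.06],"fingers":-0.8}]';  python3 go.py .458 -.0505 .007 -78.5
```

```text
t: 17.7
eef_pos: [0.4597, -0.0507, 0.053]
tool_rot: [0.0, 0.995, 0.099, 0.001]
contact_force: [-0.3, 0.2, 0.2]
gripper_width: 0.899
grasp_force: 0.0
shift [-0.0017 -0.0005  0.046 ] rotvec [ 0.01 -0.09 -0.11] t 17.7 pos [ 0.4597 -0.0507  0.053 ] yaw -78.6 F [-0.3  0.2  0.2] w 0.899 g 0.0 q7 -0.85
```

```bash
python3 -m crank '[{"delta_rot":[0,0,0],"xyz":[-0.0015,-0.0005,0.02],"fingers":-0.8},{"delta_rot":[0,0,0],"xyz":[-0.0015,-0.0005,0.036],"fingers":-0.8},{"delta_rot":[0,0,0],"xyz":[-0.0015,-0.0005,0.044],"fingers":-0.8},{"delta_rot":[0,0,0],"xyz":[-0.0015,-0.0005,0.046],"fingers":-0.8},{"delta_rot":[0,0,0],"xyz":[-0.0015,-0.0005,0.046],"fingers":-0.4},{"delta_rot":[0,0,0],"xyz":[-0.0015,-0.0005,0.046],"fingers":0.2},{"delta_rot":[0,0,0],"xyz":[-0.0015,-0.0005,0.046],"fingers":1},{"delta_rot":[0,0,0],"xyz":[-0.0015,-0.0005,0.046],"fingers":1},{"delta_rot":[0,0,0],"xyz":[-0.0015,-0.0005,0.046],"fingers":1}]' 35;  python3 go.py .6625 -.029 .1 71.4
```

```text
t: 18.6
eef_pos: [0.458, -0.05, 0.0066]
tool_rot: [-0.0, 0.995, 0.1, 0.001]
contact_force: [-1.1, -0.5, 6.0]
gripper_width: 0.509
grasp_force: 35.6
shift [ 0.2047  0.02   -0.0931] rotvec [-3.000e-02 -8.000e-02  3.004e+01] t 18.6 pos [ 0.458  -0.05    0.0066] yaw -78.6 F [-1.1 -0.5  6. ] w 0.509 g 35.6 q7 -0.76
```

```bash
python3 -m crank '[{"delta_rot":[0,0,0],"xyz":[0,0,-0.03],"fingers":1},{"delta_rot":[0,0,0],"xyz":[0,0,-0.07],"fingers":1},{"delta_rot":[0,0,8],"xyz":[0.04,0.005,-0.09],"fingers":1},{"delta_rot":[0,0,16],"xyz":[0.08,0.01,-0.09],"fingers":1},{"delta_rot":[0,0,24],"xyz":[0.12,0.015,-0.09],"fingers":1},{"delta_rot":[0,0,30],"xyz":[0.16,0.02,-0.09],"fingers":1},{"delta_rot":[0,0,30],"xyz":[0.2,0.02,-0.09],"fingers":1},{"delta_rot":[0,0,30],"xyz":[0.2047,0.02,-0.085],"fingers":1},{"delta_rot":[0,0,30],"xyz":[0.2047,0.02,-0.075],"fingers":1},{"delta_rot":[0,0,30],"xyz":[0.2047,0.02,-0.075],"fingers":1}]';  python3 go.py .6625 -.029 .045 71.4
```

```text
t: 19.6
eef_pos: [0.6595, -0.0291, 0.0789]
tool_rot: [0.0, 0.987, -0.162, -0.002]
contact_force: [-0.8, -0.5, -2.7]
gripper_width: 0.507
grasp_force: 37.0
shift [ 0.003  -0.0011  0.0339] rotvec [0.07 0.23 0.01] t 19.6 pos [ 0.6595 -0.0291  0.0789] yaw -108.6 F [-0.8 -0.5 -2.7] w 0.507 g 37.0 q7 -1.38
```

```bash
python3 -m crank '[{"delta_rot":[0,0,0],"xyz":[0.002,-0.001,0.02],"fingers":1},{"delta_rot":[0,0,0],"xyz":[0.002,-0.001,0.034],"fingers":1},{"delta_rot":[0,0,0],"xyz":[0.002,-0.001,0.034],"fingers":1},{"delta_rot":[0,0,0],"xyz":[0.002,-0.001,0.034],"fingers":1}]';  python3 go.py .6625 -.029 .017 71.4
cat > ovl.py <<'E'
import sys
from fit import *
# ovl.py name  x y yaw L W (charger bay)  l w h bottom_off  crop(x0 y0 n)
name=sys.argv[1]; x,y,a,L,W,l,w,h,off,x0,y0,n=map(float,sys.argv[2:]); x0,y0,n=int(x0),int(y0),int(n); s=600//n
c=viewer.read_camera('scene'); im=cv2.resize(c['img'][y0:y0+n,x0:x0+n,::-1],None,fx=s,fy=s,interpolation=cv2.INTER_CUBIC)
o=telemetry.get_obs(); p=o['eef_pos']; q=o['tool_rot']; M=R.from_quat([q[1],q[2],q[3],q[0]]).as_matrix()
b=np.arctan2(M[1,0],M[0,0])
def quad(cx,cy,b,l,w,z,col):
    P=[(cx+np.cos(b)*u-np.sin(b)*v,cy+np.sin(b)*u+np.cos(b)*v,z) for u,v in((l/2,w/2),(l/2,-w/2),(-l/2,-w/2),(-l/2,w/2))]
    cv2.polylines(im,[np.int32((np.array([proj(c,r) for r in P])-[x0,y0]+.5)*s)],True,col,1)
quad(x,y,np.deg2rad(a),L+.012,W+.012,.024,(0,0,255)); quad(x,y,np.deg2rad(a),L,W,.024,(0,0,255))
quad(p[0],p[1],b,l,w,p[2]-off,(0,255,0)); quad(p[0],p[1],b,l,w,p[2]-off+h,(0,255,0))
cv2.imwrite('pics/'+name+'.png',im)
E
python3 ovl.py pp .6625 -.029 -18.6 .07 .054 .06 .044 .034 .0066 235 200 75
```

```text
t: 20.0
eef_pos: [0.6635, -0.0288, 0.0462]
tool_rot: [0.0, 0.987, -0.161, -0.001]
contact_force: [0.0, -1.0, -1.4]
gripper_width: 0.509
grasp_force: 37.0
shift [-0.0008  0.0005  0.0292] rotvec [0.03 0.07 0.02] t 20.0 pos [ 0.6635 -0.0288  0.0462] yaw -108.6 F [ 0.  -1.  -1.4] w 0.509 g 37.0 q7 -1.36
```

View pics/pp.png

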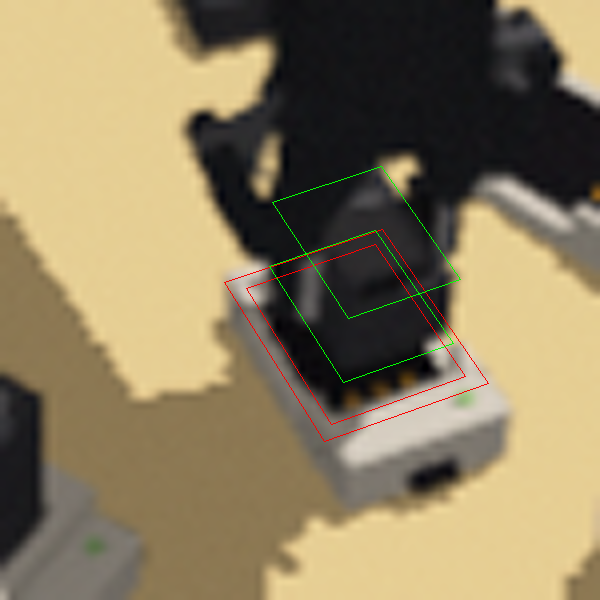

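The pack sits over the bay and the predictions agree with the picture to about 1 px (2 mm). The margin is 5 mm, so I'll lower.

```bash
python3 -m crank '[{"delta_rot":[0,0,0],"xyz":[-0.0005,0.0005,0.01],"fingers":1},{"delta_rot":[0,0,0],"xyz":[-0.0005,0.0005,0.016],"fingers":1},{"delta_rot":[0,0,0],"xyz":[-0.0005,0.0005,0.021],"fingers":1},{"delta_rot":[0,0,0],"xyz":[-0.0005,0.0005,0.025],"fingers":1},{"delta_rot":[0,0,0],"xyz":[-0.0005,0.0005,0.028],"fingers":1},{"delta_rot":[0,0,0],"xyz":[-0.0005,0.0005,0.029],"fingers":1},{"delta_rot":[0,0,0],"xyz":[-0.0005,0.0005,0.029],"fingers":1}]';  python3 go.py .6625 -.029 .017 71.4
```

```text
t: 20.75
eef_pos: [0.6635, -0.029, 0.0177]
tool_rot: [0.0, 0.987, -0.161, 0.0]
contact_force: [0.3, 0.7, -1.3]
gripper_width: 0.509
grasp_force: 37.0
shift [-0.001   0.0003  0.0007] rotvec [ 0.   -0.    0.04] t 20.75 pos [ 0.6635 -0.029   0.0177] yaw -108.6 F [ 0.3  0.7 -1.3] w 0.509 g 37.0 q7 -1.34
```

Almost down with no contact, so it is in the bay. I'll go another 1.5 mm, release, and lift.

```bash
python3 -m crank '[{"delta_rot":[0,0,0],"xyz":[0,0,0.001],"fingers":1},{"delta_rot":[0,0,0],"xyz":[0,0,0.0015],"fingers":1},{"delta_rot":[0,0,0],"xyz":[0,0,0.0015],"fingers":1}]'; python3 -m crank '[{"delta_rot":[0,0,0],"xyz":[0,0,0],"fingers":-0.1},{"delta_rot":[0,0,0],"xyz":[0,0,0],"fingers":-0.3},{"delta_rot":[0,0,0],"xyz":[0,0,0],"fingers":-0.4},{"delta_rot":[0,0,0],"xyz":[0,0,-0.03],"fingers":-0.4},{"delta_rot":[0,0,0],"xyz":[0,0,-0.07],"fingers":-0.4},{"delta_rot":[0,0,0],"xyz":[0,0,-0.11],"fingers":-0.6},{"delta_rot":[0,0,0],"xyz":[0,0,-0.11],"fingers":-0.8}]';  python3 go.py .4624 .0925 .08 64.8
```

```text
t: 21.05
eef_pos: [0.6637, -0.029, 0.0167]
tool_rot: [-0.0, 0.987, -0.161, 0.0]
contact_force: [-1.2, 0.8, 2.4]
gripper_width: 0.512
grasp_force: 37.3
t: 21.75
eef_pos: [0.6669, -0.0302, 0.1321]
tool_rot: [-0.001, 0.987, -0.162, 0.005]
contact_force: [0.3, -0.7, 1.0]
gripper_width: 0.9
grasp_force: 0.0
shift [-0.2335 -0.051   0.0501] rotvec [-0.17 -0.5   6.61] t 21.75 pos [ 0.6669 -0.0302  0.1321] yaw -108.6 F [ 0.3 -0.7  1. ] w 0.9 g 0.0 q7 -1.42
```

```bash
python3 -m crank '[{"delta_rot":[0,0,6.6],"xyz":[-0.2335,-0.051,0],"fingers":-0.9},{"delta_rot":[0,0,6.6],"xyz":[-0.2335,-0.051,0],"fingers":-0.9},{"delta_rot":[0,0,6.6],"xyz":[-0.2335,-0.051,0],"fingers":-0.9},{"delta_rot":[0,0,6.6],"xyz":[-0.2335,-0.051,0],"fingers":-0.9},{"delta_rot":[0,0,6.6],"xyz":[-0.2335,-0.051,0.02],"fingers":-0.9},{"delta_rot":[0,0,6.6],"xyz":[-0.2335,-0.051,0.05],"fingers":-0.9},{"delta_rot":[0,0,6.6],"xyz":[-0.2335,-0.051,0.075],"fingers":-0.9},{"delta_rot":[0,0,6.6],"xyz":[-0.2335,-0.051,0.075],"fingers":-0.9},{"delta_rot":[0,0,6.6],"xyz":[-0.2335,-0.051,0.075],"fingers":-0.9}]';  python3 go.py .4624 .0925 .004 64.8
```

```text
t: 22.65
eef_pos: [0.4585, 0.0931, 0.0515]
tool_rot: [0.0, 0.976, -0.218, -0.0]
contact_force: [0.7, -0.4, 0.7]
gripper_width: 0.949
grasp_force: 0.0
shift [ 0.0038 -0.0012  0.0475] rotvec [ 0.05  0.01 -0.01] t 22.65 pos [0.4585 0.0931 0.0515] yaw -115.2 F [ 0.7 -0.4  0.7] w 0.949 g 0.0 q7 -1.61
```

```bash
python3 -m crank '[{"delta_rot":[0,0,0],"xyz":[0.0035,-0.001,0.02],"fingers":-0.9},{"delta_rot":[0,0,0],"xyz":[0.0035,-0.001,0.036],"fingers":-0.9},{"delta_rot":[0,0,0],"xyz":[0.0035,-0.001,0.044],"fingers":-0.9},{"delta_rot":[0,0,0],"xyz":[0.0035,-0.001,0.0475],"fingers":-0.9},{"delta_rot":[0,0,0],"xyz":[0.0035,-0.001,0.0475],"fingers":-0.4},{"delta_rot":[0,0,0],"xyz":[0.0035,-0.001,0.0475],"fingers":0.2},{"delta_rot":[0,0,0],"xyz":[0.0035,-0.001,0.0475],"fingers":1},{"delta_rot":[0,0,0],"xyz":[0.0035,-0.001,0.0475],"fingers":1},{"delta_rot":[0,0,0],"xyz":[0.0035,-0.001,0.0475],"fingers":1}]' 45;  python3 go.py .6332 .1055 .1 94.4
```

```text
t: 23.55
eef_pos: [0.4625, 0.0931, 0.0047]
tool_rot: [-0.0, 0.976, -0.218, 0.001]
contact_force: [-0.5, -0.3, 5.5]
gripper_width: 0.577
grasp_force: 46.5
shift [ 0.1493 -0.0839 -0.0951] rotvec [ -0.05  -0.06 -29.57] t 23.55 pos [0.4625 0.0931 0.0047] yaw -115.2 F [-0.5 -0.3  5.5] w 0.577 g 46.5 q7 -1.52
```

```bash
python3 -m crank '[{"delta_rot":[0,0,0],"xyz":[0,0,-0.03],"fingers":1},{"delta_rot":[0,0,0],"xyz":[0,0,-0.07],"fingers":1},{"delta_rot":[0,0,-8],"xyz":[0.035,-0.02,-0.09],"fingers":1},{"delta_rot":[0,0,-16],"xyz":[0.07,-0.04,-0.09],"fingers":1},{"delta_rot":[0,0,-24],"xyz":[0.105,-0.06,-0.09],"fingers":1},{"delta_rot":[0,0,-29.5],"xyz":[0.14,-0.08,-0.09],"fingers":1},{"delta_rot":[0,0,-29.5],"xyz":[0.149,-0.084,-0.085],"fingers":1},{"delta_rot":[0,0,-29.5],"xyz":[0.149,-0.084,-0.06],"fingers":1},{"delta_rot":[0,0,-29.5],"xyz":[0.149,-0.084,-0.045],"fingers":1},{"delta_rot":[0,0,-29.5],"xyz":[0.149,-0.084,-0.045],"fingers":1}]';  python3 go.py .6332 .1055 .0147 94.4; python3 ovl.py mp .6332 .1055 4.4 .126 .06 .116 .05 .026 .0047 255 165 75
```

```text
t: 24.55
eef_pos: [0.6296, 0.1057, 0.0462]
tool_rot: [0.0, 0.999, 0.038, -0.003]
contact_force: [-0.2, -0.5, -2.6]
gripper_width: 0.572
grasp_force: 49.1
shift [0.0037 0.0005 0.0315] rotvec [ 0.04  0.33 -0.08] t 24.55 pos [0.6296 0.1057 0.0462] yaw -85.7 F [-0.2 -0.5 -2.6] w 0.572 g 49.1 q7 -1.23
```

View pics/mp.png

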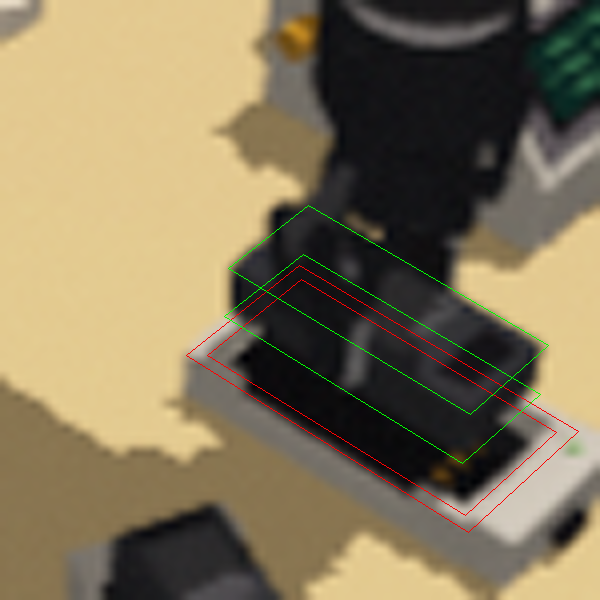

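The pack is over the bay, but the charger's front corner at crop (468,515) looks 1–1.5 px off the model. I'll check the charger's yaw from its dark bay in the first pictures.

Run:
```python
from fit import *
for n,box_ in(('top',(222,122,252,178)),('scene',(275,198,335,240))):
    c=viewer.read_camera(n)
    g=cv2.cvtColor(cv2.imread(f'pics/{n}0.png'),cv2.COLOR_BGR2GRAY)
    x0,y0,x1,y1=[int(v*1.5) for v in box_]
    m=np.zeros_like(g); m[y0:y1,x0:x1]=(g[y0:y1,x0:x1]<70)
    k,l,s,_=cv2.connectedComponentsWithStats(m); i=1+np.argmax(s[1:,4])
    ys,xs=np.nonzero(l==i); px=np.stack([(xs+.5)/1.5-.5,(ys+.5)/1.5-.5],1)
    P=np.array([at(c,p,.010)[:2] for p in px],np.float32); r=cv2.minAreaRect(P)
    d=P-P.mean(0); w,v=np.linalg.eigh(d.T@d); a=np.rad2deg(np.arctan2(v[1,1],v[0,1]))
    print(n,len(xs),np.round(r[0],4),np.round(r[1],3),round(r[2],1),'pca',round((a+90)%180-90,1),P.mean(0))
```

```text
top 1758 [0.6365 0.1061] [0.122 0.056] 5.2 pca 4.5 [0.6357737  0.10556705]
scene 910 [0.6276 0.1091] [0.116 0.055] 5.0 pca 5.8 [0.6274544  0.10973784]
```

```bash
python3 -m crank '[{"delta_rot":[0,0,-0.6],"xyz":[0.002,-0.0005,0.008],"fingers":1},{"delta_rot":[0,0,-0.6],"xyz":[0.002,-0.0005,0.014],"fingers":1},{"delta_rot":[0,0,-0.6],"xyz":[0.002,-0.0005,0.018],"fingers":1},{"delta_rot":[0,0,-0.6],"xyz":[0.002,-0.0005,0.018],"fingers":1}]';  python3 go.py .6335 .1065 .0147 95
```

```text
t: 25.1
eef_pos: [0.6339, 0.1065, 0.03]
tool_rot: [0.0, 0.999, 0.043, -0.001]
contact_force: [-0.7, 0.1, -2.8]
gripper_width: 0.574
grasp_force: 49.3
shift [-0.0004 -0.0001  0.0153] rotvec [ 0.01  0.08 -0.05] t 25.1 pos [0.6339 0.1065 0.03  ] yaw -85.1 F [-0.7  0.1 -2.8] w 0.574 g 49.3 q7 -1.21
```

```bash
python3 -m crank '[{"delta_rot":[0,0,0],"xyz":[0,0,0.004],"fingers":1},{"delta_rot":[0,0,0],"xyz":[0,0,0.008],"fingers":1},{"delta_rot":[0,0,0],"xyz":[0,0,0.012],"fingers":1},{"delta_rot":[0,0,0],"xyz":[0,0,0.015],"fingers":1},{"delta_rot":[0,0,0],"xyz":[0,0,0.016],"fingers":1},{"delta_rot":[0,0,0],"xyz":[0,0,0.016],"fingers":1}]';  python3 go.py .6335 .1065 .0147 95
```

```text
t: 25.7
eef_pos: [0.6346, 0.1064, 0.0148]
tool_rot: [-0.0, 0.999, 0.043, 0.0]
contact_force: [0.5, 0.0, -2.4]
gripper_width: 0.572
grasp_force: 49.3
shift [-0.001  -0.0002  0.0001] rotvec [-0.   -0.   -0.06] t 25.7 pos [0.6346 0.1064 0.0148] yaw -85.1 F [ 0.5  0.  -2.4] w 0.572 g 49.3 q7 -1.2
```

```bash
python3 -m crank '[{"delta_rot":[0,0,0],"xyz":[0,0,0.001],"fingers":1},{"delta_rot":[0,0,0],"xyz":[0,0,0.002],"fingers":1},{"delta_rot":[0,0,0],"xyz":[0,0,0.002],"fingers":1}]'; python3 -m crank '[{"delta_rot":[0,0,0],"xyz":[0,0,0],"fingers":-0.25},{"delta_rot":[0,0,0],"xyz":[0,0,0],"fingers":-0.45},{"delta_rot":[0,0,0],"xyz":[0,0,0],"fingers":-0.5},{"delta_rot":[0,0,0],"xyz":[0,0,-0.03],"fingers":-0.5},{"delta_rot":[0,0,0],"xyz":[0,0,-0.08],"fingers":-0.5},{"delta_rot":[0,0,0],"xyz":[0,0,-0.13],"fingers":-0.5},{"delta_rot":[0,0,0],"xyz":[0,0,-0.18],"fingers":-0.5},{"delta_rot":[0,0,0],"xyz":[-0.03,0,-0.2],"fingers":-0.5},{"delta_rot":[0,0,0],"xyz":[-0.06,0,-0.2],"fingers":-0.5},{"delta_rot":[0,0,0],"xyz":[-0.06,0,-0.2],"fingers":-0.5}]'; python3 go.py .22 .55 .23 150
```

```text
t: 26.0
eef_pos: [0.6346, 0.1065, 0.0147]
tool_rot: [-0.001, 0.999, 0.043, 0.0]
contact_force: [-6.0, 0.7, 15.1]
gripper_width: 0.574
grasp_force: 51.4
t: 27.0
eef_pos: [0.5718, 0.1007, 0.213]
tool_rot: [-0.001, 0.999, 0.043, -0.001]
contact_force: [-0.5, -0.2, -0.2]
gripper_width: 0.75
grasp_force: 0.0
shift [-0.3122 -0.4777 -0.0154] rotvec [-1.600e-01  4.000e-02 -5.511e+01] t 27.0 pos [0.5718 0.1007 0.213 ] yaw -85.1 F [-0.5 -0.2 -0.2] w 0.75 g 0.0 q7 -1.37
```

```bash
python3 -m crank '[{"delta_rot":[0,0,0],"xyz":[-0.15,-0.4,-0.04],"fingers":-0.5},{"delta_rot":[0,0,0],"xyz":[-0.15,-0.4,-0.04],"fingers":-0.5},{"delta_rot":[0,0,0],"xyz":[-0.15,-0.4,-0.04],"fingers":-0.5},{"delta_rot":[0,0,0],"xyz":[-0.15,-0.4,-0.04],"fingers":-0.5},{"delta_rot":[0,0,0],"xyz":[-0.15,-0.4,-0.04],"fingers":-0.5},{"delta_rot":[0,0,0],"xyz":[-0.15,-0.4,-0.04],"fingers":-0.5},{"delta_rot":[0,0,0],"xyz":[-0.15,-0.4,-0.04],"fingers":-0.5},{"delta_rot":[0,0,0],"xyz":[-0.15,-0.4,-0.04],"fingers":-0.5},{"delta_rot":[0,0,0],"xyz":[-0.15,-0.4,-0.04],"fingers":-0.5},{"delta_rot":[0,0,0],"xyz":[-0.15,-0.4,-0.04],"fingers":-0.5}]'
python3 - <<'E'
from h import *
c=viewer.read_camera('scene'); save(c,'fs',(125,170,345,320),3.6)
c=viewer.read_camera('top'); save(c,'ft',(210,110,430,230),3.6)
E
```

```text
t: 28.0
eef_pos: [0.3872, 0.4929, 0.2519]
tool_rot: [-0.0, 0.999, 0.048, -0.0]
contact_force: [-0.1, -0.2, -0.2]
gripper_width: 0.747
grasp_force: 0.0
```

View pics/fs.png

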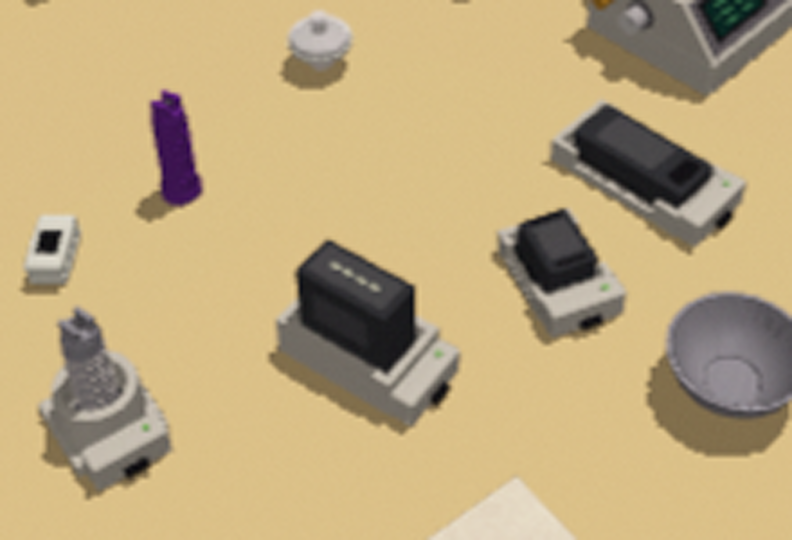

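View pics/ft.png

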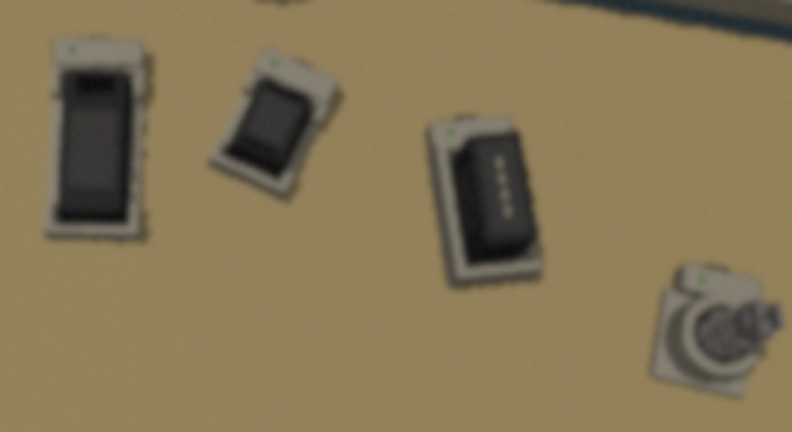

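Both views show all four seated: the monitor pack, pump pack and vent pack sit flat in their bays, and the handle stands upright in its cup. The arm is clear, so I'll hand in.

```bash
python3 -c "
from station import job; print(job.hand_in())"
```

```text
the job is handed in; nothing more can be done
None
```

I put all four rechargeables in their matching chargers and handed the job in at about 28 s of the 115 s allowed; the last pictures show each one seated and the laryngoscope handle upright, but no verdict came back.

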